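# Switch the specimen-tube sorter over and feed the waiting tubes

### The job

On the tube sorter, first rock the seesaw gate over to its other side by pressing down the raised red pad. Then, with the fingers behind the two specimen tubes on the shelf, push them over the lip so that they drop onto the gate and roll by themselves into the tray on that newly chosen side. Only press and push: do not lift or carry the tubes, do not touch them once they are off the shelf, and leave everything else on the bench where it stands.

Things in the scene. Friction and masses are not known exactly. Their poses are not given: they have to be found in the camera images.
- sorter: Fixed tube sorter. Origin: centre of its underside, on the bench. Own x away from the robot (turned up to 0.3 rad), y left, z up; places in these notes are mm in this frame. Gate pivot: a bar along x at y 0, z 85. Clear cheeks, inner faces x -48 and 48, y -140 to 150, top z 162, flank shelf and gate. A chute each side of the gate leads to a tray: blue on the left, green on the right.
- gate (a joint): Seesaw gate angle, rad, -0.35 to 0.35. Positive: left side raised, tubes run to the right (green) tray. Negative: right side raised, tubes run to the left (blue) tray. Top-heavy (steel weight on a mast behind): rests only at either end and, pushed past level, falls over by itself. Starts at either end. A raised pad yields to about 1 to 2 N.
- pad_left (a point): Centre of the top of the left red press pad (disc 34 across) on the gate's bar in front of the cheeks, at x -127, 85 from the pivot. Top about 127 above the bench when raised, 99 with the gate level, 69 when down.
- pad_right (a point): The same for the right red press pad.
- tube_a: White capped specimen tube, red cap: cylinder 25 across, 90 long, 28 to 56 g, slick plastic, lying along the sorter's x on the shelf, free to roll in y. Origin: its centre. The tubes lie one behind the other, either one nearest the lip; centres start about y 39 and y 71, z 149.
- tube_b: The same with a blue cap.
- shelf_lip (a point): Middle of the top of the lip, a 1.5 mm ridge (y 21) at the inner end of the metal shelf: floor z 136, y 17 to 152, a second 1.5 mm ridge at y 149, 96 wide in x, cheeks 26 higher than the floor, open above. A tube whose centre is pushed past the lip towards -y falls onto the gate's middle, through a 35 mm gap before a clear stop wall (y -18 to -22, z 125 to 190).
- tray_left (a point): Centre of the inner floor of the left (blue) tray, inner size 111 x 103, walls 50 high, floor 5 above the bench.
- tray_right (a point): The same for the right (green) tray.
- amber_bottle: Bystander: amber glass bottle, 60 across, 140 high mm. Origin: centre of its underside.
- jar: Bystander: clear jar with orange lid, 62 across, 65 high mm. Origin: centre of its underside.
- wash_bottle: Bystander: white bottle with red cap, 66 across, 170 high mm. Origin: centre of its underside.
- beaker: Bystander: glass beaker, 64 across, 75 high mm. Origin: centre of its underside.
- timer: Bystander: white bench timer, 60 x 75 x 22 mm. Origin: centre of its underside.
- marker: Bystander: white marker pen with blue cap, about 125 long, 14 thick mm. Origin: centre of its underside.
- rack: Bystander: white rack of small capped tubes, 200 x 75 x 84 mm. Origin: centre of its underside.
There are look-alikes about, which are no part of the job. What is shaped like the tube_a but turquoise is not meant.

How it is judged (in metres and radians):
On the way, in this order (a step that is already met when the one before it is completed fails the run):
1. the gate is rocked over to its other end while both tubes still wait on the shelf (distance of pad_left from where it was at the start of the episode above 0.045 m and (value of joint gate above 0.28 rad or value of joint gate below -0.28 rad) and z of each of tube_a, tube_b in the frame of sorter above 0.143 m and y of each of tube_a, tube_b in the frame of sorter above 0.02 m), for 0.2 s.
2. both tubes have rolled into the tray on the gate's new low side (((value of joint gate above 0.28 rad and y of tube_a in the frame of sorter between -0.245 and -0.14 m and z of each of tube_a, tube_b in the frame of sorter below 0.05 m and x of tube_a in the frame of sorter between -0.055 and 0.055 m and y of tube_b in the frame of sorter between -0.245 and -0.14 m and x of tube_b in the frame of sorter between -0.055 and 0.055 m) or (value of joint gate below -0.28 rad and y of tube_a in the frame of sorter between 0.14 and 0.245 m and z of each of tube_a, tube_b in the frame of sorter below 0.05 m and x of tube_a in the frame of sorter between -0.055 and 0.055 m and y of tube_b in the frame of sorter between 0.14 and 0.245 m and x of tube_b in the frame of sorter between -0.055 and 0.055 m))), for 0.2 s.
At the end, for the whole second after the job is handed in: The gate rests at the end opposite to where it started (beyond 0.28 rad), and both tubes lie at rest inside the tray on its low side (centres within the tray walls and less than 50 mm above the bench) (distance of pad_left from where it was at the start of the episode above 0.045 m and ((value of joint gate above 0.28 rad and y of tube_a in the frame of sorter between -0.245 and -0.14 m and z of each of tube_a, tube_b in the frame of sorter below 0.05 m and x of tube_a in the frame of sorter between -0.055 and 0.055 m and y of tube_b in the frame of sorter between -0.245 and -0.14 m and x of tube_b in the frame of sorter between -0.055 and 0.055 m) or (value of joint gate below -0.28 rad and y of tube_a in the frame of sorter between 0.14 and 0.245 m and z of each of tube_a, tube_b in the frame of sorter below 0.05 m and x of tube_a in the frame of sorter between -0.055 and 0.055 m and y of tube_b in the frame of sorter between 0.14 and 0.245 m and x of tube_b in the frame of sorter between -0.055 and 0.055 m)) and linear speed of each of tube_a, tube_b below 0.03 m/s); the robot touches nothing.
It fails at once if a tube is lifted (its centre more than 40 mm above the shelf floor) (height (world z) of any of tube_a, tube_b above 0.176 m).
It fails at once if a tube that has left the shelf is touched by the robot ((z of tube_a in the frame of sorter below 0.115 m and contact force between any of the fingers, the arm and tube_a above 0.3 N) or (z of tube_b in the frame of sorter below 0.115 m and contact force between any of the fingers, the arm and tube_b above 0.3 N)).
It fails at once if a bystander is shifted by more than 25 mm (distance of any of amber_bottle, jar, wash_bottle, beaker, timer, marker, rack from where it was at the start of the episode above 0.025 m).
It also fails if it takes over 45 s, if anything falls off the work surface, if the arm or the gripper's body presses on something with over 40 N, if the wrist force passes 120 N, or if a joint passes its speed limit or range.

### The arm

A 6-joint arm with a two-finger parallel gripper is mounted at the origin on the work surface. World frame = base frame: x ahead of the robot, y to its left, z up, the work surface at z = 0. Lengths are in m, angles in degrees, forces in N, time in s.
With the tool pointing down it reaches from about 0.25 to 0.725 m from the base axis. Payload 9.7 kg.
Tool frame: the origin (TCP) lies at the very end of the fingers, on their centre line; the grasp point (between the pads) lies 19 mm behind it (bot.pinch_z is the distance from the TCP to the grasp point, in m); x points along the fingers, z is the direction in which the jaws open and shut, and the axes are right-handed (so a half turn about x gives the same grasp; the last joint's range is limited). The gripper opens to 85 mm and grips with 20 to 120 N. Pads are 22 mm wide; open, the fingers measure 114 mm over their backs; the gripper's body (76 mm by 85 mm) begins 54 mm behind the grasp point. The pads swing forward as they close: fully open they stand 13 mm farther back than shut.
Start: joints at [-75.86, 4.979, 10.078, 95.1, 0, 90], TCP at [0.134, -0.533, 0.231] pointing down, gripper open.
Joint ranges: [-179.16, 179.16], [-48.56, 103.87], [-65.8, 70.77], [-126.05, 130.52], [-82.76, 87.17], [-180, 180]. Speed limits (degrees/s): [127.2, 127.2, 147.25, 180, 180, 180].

### API

Orientations are given as [roll, pitch, yaw] about the fixed x, y, z axes, in that order (R = Rz(yaw) Ry(pitch) Rx(roll)).
In Python, from workcell import bot gives the robot as it stands.
- The arm moves only by the tool play_rows, never from a script. Its argument "rows" is a list of rows, each a list of 3 entries, a list of its own where there are three numbers: the shift along the tool's x, y, z in cm, then the turn about the tool's x in degrees, then the finger opening in cm, from 0 to 8.54. A call has 1 to 12 rows; each row is the pose to reach, as a shift and turn from the pose commanded when the call began, along the tool's axes at that moment; what a row does not reach only later rows make up. A row lasts 1/12 s, in which the tool goes at most 41.7 mm and 7.16 degrees, less where a joint would pass 70% of its speed; a pose out of reach is approached as far as the arm can. A call with a gripper value outside its range is refused whole. The fingers move at their own pace and stop on an object; "squeeze" is the grip in N (left out, the last holds). Time passes only in rows, so rows that repeat a pose let the fingers close. It gives the time, the measured TCP pose, the force and the opening at its end, in the units of the state.
- bot.get_obs(): the state, without advancing time (a new reading comes with each control period).
- bot.camera(name): name is "scene" or "top" or "wrist"; returns (picture, depth): 420x560x3 uint8, blue, green, red; 420x560 float32, m along the optical axis (not along the pixel's ray), 0 where there is no reading.
- bot.camera_model(name): a dict with "fx", "fy", "cx", "cy" (pixels), "origin" and "attitude" of the camera in the world; the wrist camera has in their place "mount" (4x4, takes a point from camera to tool coordinates, whose origin is the TCP and whose axes are the tool frame's). Camera axes: x right, y down, z forward; pixel columns grow to the right and rows downward; lengths in m; the calibration is good to about 2 mm. The wrist camera is an equidistant fisheye: a pixel r from the principal point sees the ray r / f radians off the axis. A picture is of the moment at which its call begins: read the wrist's pose just before it. camera_model takes no time and is no camera call.
- bot.job_done(): hands the job in, once; it reports no verdict.
The state is a dict: "time": time; "q": joint angles; "qd": joint speeds; "joint_efforts": joint torques, N m; "ee_pos": TCP position; "tcp_rot": TCP orientation; "wrist_force": force on the tool from outside, world axes, zero at the start; "torque": the same for the moment, N m; "opening": finger opening in m.
Only numpy, scipy, OpenCV 4.12 (cv2) and the standard library are available. Lean on these libraries where they do the work, as an engineer would, in place of code of your own. Each camera call takes 0.05 s, during which the arm holds its last target.

## Working session

There is one attempt and no reset: what is moved stays moved. The work goes in short steps, Python scripts to look and compute and a tool call to move; the robot and the scene stay as the last step left them, time stands still between calls to the robot, and variables do not carry over. Pictures are saved under pics/ and viewed, and the job is handed in when it is done.

Besides the shell and the picture viewer there is one more tool, called as name(argument=value, ...) on one line, values as JSON. play_rows: Moves the arm, as the interface text tells. Its arguments: {"type":"object","properties":{"rows":{"type":"array"},"squeeze":{"type":"number"}},"required":["rows"]}

```bash
mkdir -p pics; ls; cat > h.py <<'E'
import numpy as np, cv2, json
from workcell import bot
E
python3 - <<'E'
from h import *
for n in ("scene","top"):
    p,d=bot.camera(n); cv2.imwrite(f"pics/{n}0.png",p); np.save(f"{n}0.npy",d)
    print(n,bot.camera_model(n))
print(bot.get_obs())
print(bot.camera_model("wrist"))
E
```

```text
pics
scene {'fx': 431.8499495511373, 'fy': 431.8499495511373, 'cx': 279.86484777127595, 'cy': 194.23088273403982, 'origin': array([ 1.22564972, -0.01619931,  0.91378405]), 'attitude': array([-139.2220093 ,    0.41078069,   87.34523203])}
top {'fx': 484.627066339054, 'fy': 484.627066339054, 'cx': 284.78658596462935, 'cy': 208.29785685818524, 'origin': array([0.42499365, 0.01620785, 1.17117411]), 'attitude': array([-173.86514638,   -1.82467715,  -90.60962273])}
{'time': 0.1, 'q': array([-7.58610232e+01,  5.00742226e+00,  1.00389994e+01,  9.50976641e+01,
       -1.08389365e-03,  9.00000945e+01]), 'qd': array([-0.05053062, -0.09027506,  0.02144337, -0.01362857,  0.07986006,
       -0.05713776]), 'joint_efforts': array([-1.23187641e-03, -5.21559620e+01,  4.65655375e+01,  1.59687881e-02,
       -5.67347001e-05,  9.33636272e-06]), 'ee_pos': array([ 0.13429894, -0.53315331,  0.23065905]), 'tcp_rot': array([-179.06028159,   89.9339041 ,  105.07860131]), 'wrist_force': array([-0.58923044,  0.14651229,  0.26791555]), 'torque': array([0.02040915, 0.00862472, 0.00254387]), 'opening': 0.08530271830118742}
{'fx': 325.19226210127806, 'fy': 325.19226210127806, 'cx': 284.5696344393623, 'cy': 210.02605150684585, 'mount': array([[ 6.15182064e-04, -2.68335772e-01,  9.63325249e-01,
        -1.44859314e-01],
       [-1.13013655e-04, -9.63325444e-01, -2.68335754e-01,
         6.74727975e-02],
       [ 9.99999804e-01,  5.62064353e-05, -6.22946141e-04,
         3.64788940e-04],
       [ 0.00000000e+00,  0.00000000e+00,  0.00000000e+00,
         1.00000000e+00]])}
```

View pics/scene0.png

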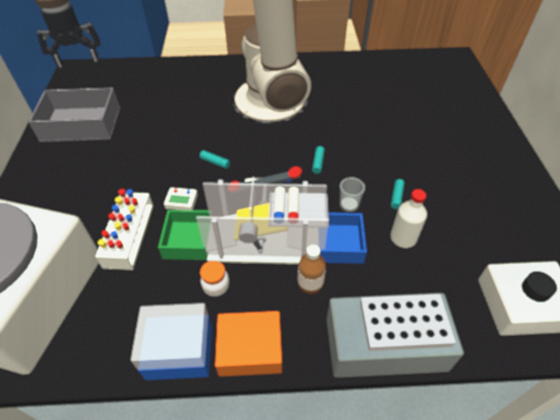

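View pics/top0.png

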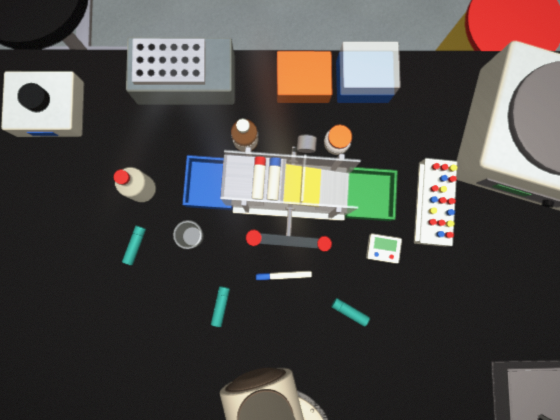

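The top view shows the sorter at about (290,190), with its red pads at (253,238) and (325,243). The two white tubes are at (260,178) with a red cap and (274,178) with a blue cap. The turquoise look-alikes at (134,245), (220,306) and (350,312) are on the bench. Next I'll measure from both views.

```bash
cat >> h.py <<'E'
from scipy.spatial.transform import Rotation as R
def cam(n):
    m=bot.camera_model(n); return m,R.from_euler('xyz',m['attitude'],degrees=True).as_matrix(),np.array(m['origin'])
def ray(n,uv):
    m,A,o=cam(n); v=A@np.array([(uv[0]-m['cx'])/m['fx'],(uv[1]-m['cy'])/m['fy'],1]); return o,v
def onz(n,uv,z):
    o,v=ray(n,uv); return o+v*(z-o[2])/v[2]
def tri(uv1,uv2,n1="top",n2="scene"):
    o1,v1=ray(n1,uv1);o2,v2=ray(n2,uv2)
    s=np.linalg.lstsq(np.c_[v1,-v2],o2-o1,rcond=None)[0]
    a=o1+v1*s[0];b=o2+v2*s[1]; return (a+b)/2,np.linalg.norm(a-b)
def proj(n,P):
    m,A,o=cam(n); c=A.T@(np.asarray(P)-o); return np.array([m['cx']+m['fx']*c[0]/c[2],m['cy']+m['fy']*c[1]/c[2]])
def depthpt(n,uv,d):
    o,v=ray(n,uv); u,w=int(round(uv[0])),int(round(uv[1])); return o+v*d[w,u]
def redmask(p):
    h=cv2.cvtColor(p,cv2.COLOR_BGR2HSV); return (((h[...,0]<8)|(h[...,0]>172))&(h[...,1]>150)&(h[...,2]>90)).astype(np.uint8)
def blobs(m,lo=15):
    n,l,s,c=cv2.connectedComponentsWithStats(m); return [(c[i].round(1),s[i].tolist()) for i in range(1,n) if s[i][4]>lo]
E
python3 - <<'E'
from h import *
D={}
for n in ("top","scene"):
    p=cv2.imread(f"pics/{n}0.png"); d=np.load(f"{n}0.npy")
    print(n)
    for c,s in blobs(redmask(p)):
        print(c,s, depthpt(n,c,d).round(3))
    x0,y0,x1,y1=(170,110,410,290) if n=="top" else (150,150,390,300)
    cv2.imwrite(f"pics/{n}_crop.png",cv2.resize(p[y0:y1,x0:x1],None,fx=3.3,fy=3.3,interpolation=cv2.INTER_CUBIC))
E
```

```text
top
[512.8  23.3] [465, 0, 95, 51, 4352] [ 1.19  -0.788 -0.32 ]
[259.7 160.2] [255, 157, 10, 8, 69] [0.637 0.035 0.156]
[435.6 165.8] [433, 163, 7, 6, 29] [ 0.637 -0.368  0.084]
[444.1 166.8] [441, 164, 8, 6, 33] [ 0.635 -0.387  0.085]
[120.7 176.5] [113, 169, 17, 15, 183] [0.601 0.323 0.169]
[452.2 178.4] [449, 176, 8, 6, 31] [ 0.609 -0.408  0.077]
[434.2 188. ] [431, 186, 8, 5, 29] [ 0.586 -0.362  0.084]
[447.3 200.4] [439, 198, 17, 6, 67] [ 0.558 -0.394  0.077]
[436.5 221.9] [429, 219, 16, 6, 62] [ 0.509 -0.369  0.069]
[253.  237.3] [246, 229, 15, 17, 205] [0.475 0.051 0.126]
[449.5 234.4] [446, 232, 8, 5, 34] [ 0.479 -0.394  0.082]
[324.3 243.3] [318, 236, 14, 16, 182] [ 0.462 -0.11   0.066]
scene
[294.7 171.4] [288, 166, 14, 12, 133] [0.475 0.05  0.129]
[121.2 191.3] [118, 188, 7, 8, 43] [ 0.479 -0.394  0.084]
[418.4 195. ] [411, 189, 16, 13, 171] [0.602 0.322 0.168]
[126.6 200.6] [125, 198, 4, 6, 20] [ 0.512 -0.374  0.085]
[134.3 201.3] [132, 199, 5, 6, 20] [ 0.513 -0.356  0.082]
[111.  215.9] [108, 213, 7, 7, 39] [ 0.557 -0.405  0.082]
[293.1 214.6] [289, 212, 9, 6, 38] [0.639 0.035 0.162]
[120.3 217.1] [118, 215, 5, 6, 21] [ 0.564 -0.38   0.084]
[125.2 225.6] [123, 223, 5, 6, 22] [ 0.589 -0.364  0.082]
[104.4 233.3] [101, 230, 8, 8, 40] [ 0.61  -0.409  0.084]
[110.5 243.3] [108, 241, 6, 6, 23] [ 0.64  -0.388  0.084]
[118.9 243.6] [116, 241, 6, 6, 23] [ 0.644 -0.367  0.087]
```

```bash
ls pics
```

```text
scene0.png
scene_crop.png
top0.png
top_crop.png
```

View pics/top_crop.png

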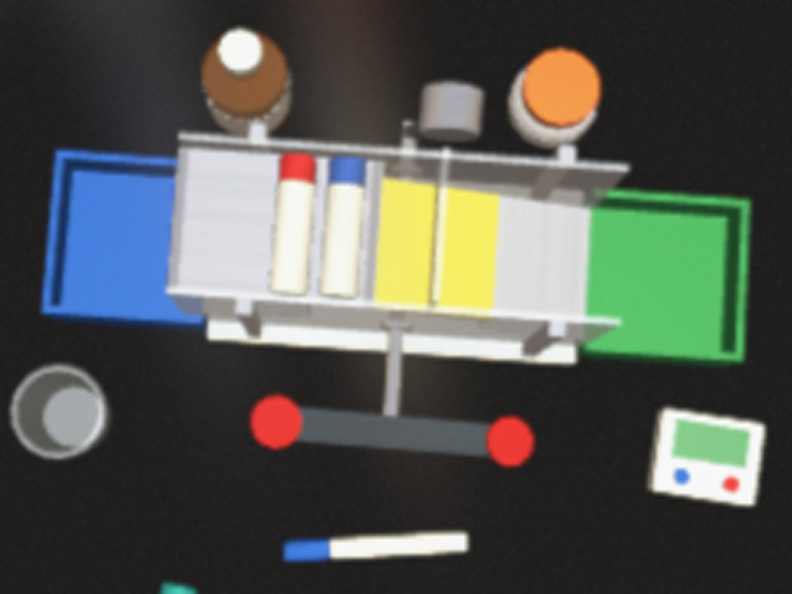

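View pics/scene_crop.png

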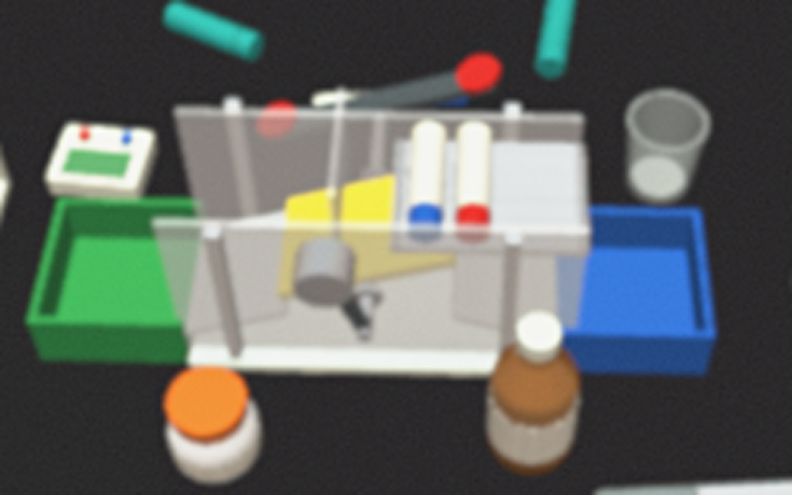

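The left red pad at top (253,237) is the raised one, with z about 0.126. The right pad is at z about 0.066. So the gate starts positive, and pressing the left pad should send the tubes to the blue tray on the left. Next I'll fit the sorter frame and check the tubes and mast.

```bash
python3 - <<'E'
from h import *
T=cv2.imread("pics/top0.png");S=cv2.imread("pics/scene0.png");dt=np.load("top0.npy");ds=np.load("scene0.npy")
L,e1=tri((253,237.3),(294.7,171.4)); print("padL",L.round(4),e1)
# right pad in scene seen through cheek: looser mask
h=cv2.cvtColor(S,cv2.COLOR_BGR2HSV); m=(((h[...,0]<12)|(h[...,0]>168))&(h[...,1]>90)).astype(np.uint8); m[:, :220]=0;m[:,245:]=0;m[:175]=0;m[200:]=0
b=blobs(m,10); print(b)
Rp=onz("top",(324.3,243.3),0.069); print("padR",Rp.round(4), proj("scene",Rp).round(1))
# tray colours on rim z=.055?
ax=(L-Rp)[:2]; print("yaw from pads",np.degrees(np.arctan2(-ax[0],ax[1])))
# tubes: white+cap in top, tube axis by minAreaRect
h=cv2.cvtColor(T,cv2.COLOR_BGR2HSV)
for nm,(u0,u1) in {"a":(250,267),"b":(266,282)}.items():
    w=((h[...,2]>205)&(h[...,1]<60)).astype(np.uint8)
    k=np.zeros_like(w);k[164:201,u0:u1]=w[164:201,u0:u1]
    n,l,s,c=cv2.connectedComponentsWithStats(k); i=1+s[1:,4].argmax()
    r=cv2.minAreaRect(np.argwhere(l==i)[:,::-1].astype(np.float32)); print(nm,s[i],c[i].round(1),r, onz("top",c[i],.1615).round(4), depthpt("top",c[i],dt).round(4))
# blue/green tray, weight depth
for nm,uv in dict(blueL=(190,180),floorB=(205,185),green=(375,195),weight=(306,143),shelf=(240,178),bottle=(243,126),gateY=(300,185),cheekback=(300,155)).items():
    print(nm,depthpt("top",uv,dt).round(3))
print("weight scene",depthpt("scene",(248,232),ds).round(3))
o=bot.get_obs(); print(R.from_euler('xyz',o['tcp_rot'],degrees=True).as_matrix().round(3))
E
```

```text
padL [0.4746 0.0506 0.1281] 0.00038926940714348676
[(array([234.6, 181.4]), [230, 180, 10, 4, 33])]
padR [ 0.4623 -0.1093  0.069 ] [233.3 185.9]
yaw from pads -4.401536868816238
a [250 164  17  37 554] [257.9 182.2] ((258.0, 182.0), (36.0, 16.0), 90.0) [0.5889 0.039  0.1615] [0.5891 0.039  0.1602]
b [266 164  16  37 471] [273.2 182.1] ((273.5, 182.0), (36.0, 15.0), 90.0) [0.5888 0.0067 0.1615] [0.5891 0.0067 0.1595]
blueL [0.621 0.207 0.001]
floorB [0.608 0.17  0.006]
green [ 0.582 -0.244  0.   ]
weight [ 0.671 -0.063  0.168]
shelf [0.603 0.078 0.132]
bottle [0.716 0.071 0.142]
gateY [ 0.587 -0.052  0.131]
cheekback [ 0.683 -0.062 -0.003]
weight scene [ 0.686 -0.064  0.17 ]
[[-0.     0.97   0.244]
 [ 0.001  0.244 -0.97 ]
 [-1.    -0.    -0.001]]
```

Check: the two pads are 160.4 mm apart (expected 159.7), and z is 0.128 and 0.069. Yaw is about -4.4° and the sorter origin is about (0.595, -0.034). Both tubes fit that frame to within about 1 mm.

Look-alikes, by top-view pixel:
- **Pads:** left (253,237) and right (325,243).
- **Other red things:** wash bottle cap (121,176), rack caps (~440,165–235) and timer button.
- **Tubes:** white at (259,178) and (274,178).
- **Turquoise tubes:** (134,245), (220,306) and (350,312), not wanted.

The close crop confirmed the raised left pad and the two white tubes on the shelf. Now I'll move to above the left pad.

play_rows(rows=[[[0, 1, -1], -1.4, 0], [[0, 2.8, -2.9], -4.3, 0], [[0, 5.2, -5.4], -8, 0], [[0, 8, -8.3], -12, 0], [[0, 10.9, -11.2], -16.5, 0], [[0, 13.7, -14.1], -21, 0], [[0, 16.6, -17], -25, 0], [[0, 19.4, -20], -29, 0], [[0, 22.3, -22.9], -33.5, 0], [[0, 24.6, -25.3], -37, 0], [[0, 26.5, -27.3], -40, 0], [[0, 27.5, -28.2], -41.5, 0]], squeeze=20)

```text
time: 1.1
ee_pos: [0.3329, -0.1901, 0.2313]
tcp_rot: [88.2, 90.0, 54.1]
wrist_force: [-0.3, -1.0, 0.1]
opening: 0.0003
```

```bash
cat >> h.py <<'E'
YAW=np.radians(-4.4); O=np.array([.5954,-.0340])
def loc(w):
    c,s=np.cos(YAW),np.sin(YAW); d=np.asarray(w)[:2]-O; return np.array([c*d[0]+s*d[1],-s*d[0]+c*d[1]])
def world(l):
    c,s=np.cos(YAW),np.sin(YAW); return O+np.array([c*l[0]-s*l[1],s*l[0]+c*l[1]])
def go(w,z):
    o=bot.get_obs(); M=R.from_euler('xyz',o['tcp_rot'],degrees=True).as_matrix()
    d=np.r_[w,z]-o['ee_pos']; a=np.degrees(np.arctan2(M[1,2],M[0,2]))
    print("t",o['time'],"pos",o['ee_pos'].round(4),"loc",loc(o['ee_pos']).round(4),"down",M[2,0].round(4),"shift cm",(M.T@d*100).round(2),"turn",round(a-(-4.4),2),"F",o['wrist_force'].round(2),"op",round(o['opening'],4))
E
python3 -c "
from h import *
go((.475,.055),.231)"
```

```text
t 1.1 pos [ 0.3329 -0.1901  0.2313] loc [-0.2497 -0.1758] down -1.0 shift cm [ 0.04 28.27 -1.96] turn -29.65 F [-0.3  -1.04  0.11] op 0.0003
```

play_rows(rows=[[[0, 1, -0.1], -1, 0], [[0, 3.2, -0.2], -3, 0], [[0, 6.2, -0.4], -6, 0], [[0, 9.5, -0.7], -10, 0], [[0, 13, -0.9], -14, 0], [[0, 16.5, -1.2], -18, 0], [[0, 20, -1.4], -22, 0], [[0, 23.2, -1.6], -25, 0], [[0, 26, -1.8], -28, 0], [[0, 27.7, -1.9], -29.5, 0], [[0, 28.3, -2], -29.6, 0], [[0, 28.3, -2], -29.6, 0]])

```text
time: 2.1
ee_pos: [0.4754, 0.0531, 0.2306]
tcp_rot: [-170.0, 89.9, -174.7]
wrist_force: [-0.8, 0.2, -0.4]
opening: -0.0
```

```bash
python3 -c "
from h import *
go((.475,.055),.135)
p,d=bot.camera('wrist'); cv2.imwrite('pics/w1.png',p)
p,d=bot.camera('scene'); cv2.imwrite('pics/s1.png',p[120:320,130:410].repeat(2,0).repeat(2,1))
"
```

```text
t 2.1 pos [0.4754 0.0531 0.2306] loc [-0.1263  0.0777] down -1.0 shift cm [ 9.56  0.19 -0.05] turn -0.29 F [-0.83  0.23 -0.36] op -0.0
```

View pics/w1.png

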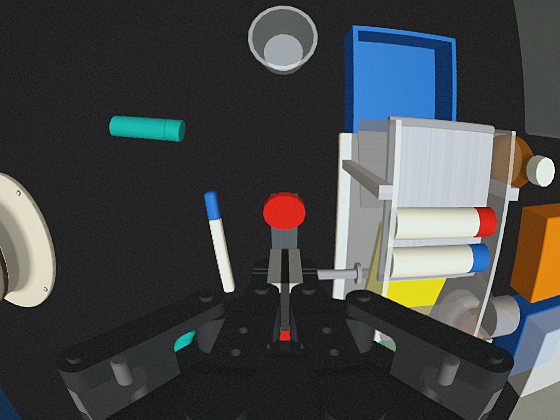

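View pics/s1.png

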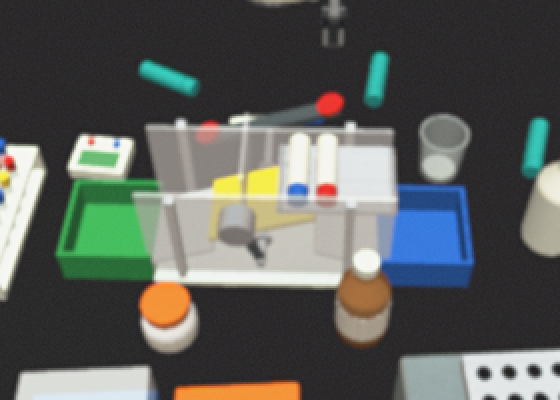

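The wrist view puts the raised left pad at (284,211), white tubes at (445,222) and (437,260), and the fingertips just below the pad in the picture. I'll use this as a third-view check of the pad and tubes.

```bash
cat >> h.py <<'E'
def wray(uv,o):
    m=bot.camera_model("wrist"); M=np.array(m['mount']); dx,dy=uv[0]-m['cx'],uv[1]-m['cy']; r=np.hypot(dx,dy); th=r/m['fx']
    v=np.array([np.sin(th)*dx/r,np.sin(th)*dy/r,np.cos(th)]); T=R.from_euler('xyz',o['tcp_rot'],degrees=True).as_matrix()
    return o['ee_pos']+T@M[:3,3], T@M[:3,:3]@v
def wz(uv,o,z):
    a,v=wray(uv,o); return a+v*(z-a[2])/v[2]
E
python3 - <<'E'
from h import *
o=bot.get_obs(); p=cv2.imread("pics/w1.png")
for c,s in blobs(redmask(p),100):
    print(c,s)
for nm,uv,z in [("pad",(284.5,211),.127),("tube_a end0",(397,219),.149),("tube_a end1",(496,222),.149),("tube_b e0",(391,262),.149),("tube_b e1",(490,258),.149),("blue tray c",(405,75),.005)]:
    P=wz(uv,o,z); print(nm,P.round(4),loc(P).round(4))
# pad height from top ray x wrist ray
a,v=wray((284.5,211),o); a2,v2=ray("top",(253,237.3)); s=np.linalg.lstsq(np.c_[v,-v2],a2-a,rcond=None)[0]; print((a+v*s[0]).round(4),(a2+v2*s[1]).round(4))
E
```

```text
[283.7 210.7] [263, 192, 43, 38, 1292]
[486.3 221.4] [474, 207, 23, 30, 494]
[284.6 335.7] [279, 331, 12, 10, 103]
pad [0.4742 0.0491 0.127 ] [-0.1272  0.0736]
tube_a end0 [0.5595 0.0418 0.149 ] [-0.0416  0.0728]
tube_a end1 [0.6546 0.0303 0.149 ] [0.0541 0.0686]
tube_b e0 [0.5556 0.0062 0.149 ] [-0.0428  0.0371]
tube_b e1 [ 0.653  -0.0033  0.149 ] [0.0551 0.035 ]
blue tray c [0.6257 0.168  0.005 ] [0.0147 0.2037]
[0.4743 0.0506 0.1323] [0.4745 0.0506 0.1323]
```

play_rows(rows=[[[1.5, 0.2, 0], 0, 0], [[4.5, 0.2, 0], 0, 0], [[7.5, 0.2, 0], 0, 0], [[9, 0.2, 0], 0, 0], [[10, 0.2, 0], 0, 0], [[10.8, 0.2, 0], 0, 0], [[11.6, 0.2, 0], 0, 0], [[12.4, 0.2, 0], 0, 0], [[13.2, 0.2, 0], 0, 0], [[14, 0.2, 0], 0, 0], [[14.8, 0.2, 0], 0, 0], [[15.3, 0.2, 0], 0, 0]])

```text
time: 3.2
ee_pos: [0.4753, 0.0542, 0.0772]
tcp_rot: [-163.3, 90.0, -168.1]
wrist_force: [-0.4, -0.1, 0.0]
opening: -0.0001
```

play_rows(rows=[[[0, 0, 0], 0, 0], [[0, 0, 0], 0, 0], [[-1, 0, 0], 0, 0], [[-3, 0, 0], 0, 0], [[-6, 0, 0], 0, 0], [[-9, 0, 0], 0, 0], [[-12, 0, 0], 0, 0], [[-14, 0, 0], 0, 0], [[-15, 0, 0], 0, 0], [[-15, 0, 0], 0, 0]])

```text
time: 4.03
ee_pos: [0.4764, 0.0543, 0.2313]
tcp_rot: [11.0, 89.7, 6.2]
wrist_force: [-0.5, -0.9, 0.1]
opening: 0.0004
```

```bash
python3 -c "
from h import *
go(world((0,.118)),.231)
p,d=bot.camera('scene'); cv2.imwrite('pics/s2.png',p[120:320,130:410].repeat(2,0).repeat(2,1))
p,d=bot.camera('top');cv2.imwrite('pics/t2.png',p)
for c,s in blobs(redmask(p)):
  if 240<c[0]<340: print(c,depthpt('top',c,d).round(3))
"
```

```text
t 4.0333 pos [0.4764 0.0543 0.2313] loc [-0.1254  0.0789] down -1.0 shift cm [ 0.08  3.99 12.51] turn -0.36 F [-0.46 -0.91  0.13] op 0.0004
[258.3 158.8] [0.64  0.038 0.159]
[323.5 242.1] [ 0.463 -0.101  0.129]
```

View pics/s2.png

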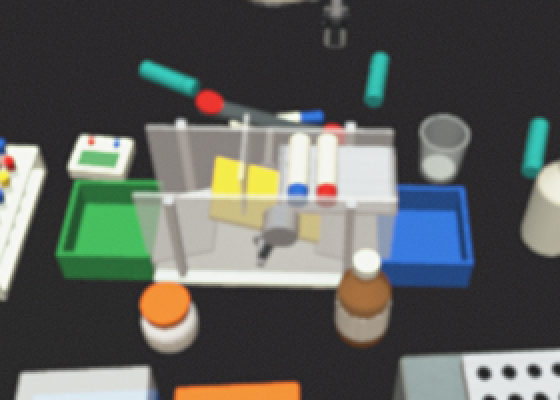

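The gate has rocked over. The right pad is now raised (z about 0.129, scene crop (210,102)), the weight has swung left, and both tubes are still on the shelf. Next I'll move behind them.

play_rows(rows=[[[0, 0.2, 0.6], 0, 2.5], [[0, 0.6, 2], 0, 2.5], [[0, 1.2, 4], 0, 2.5], [[0, 2, 6.5], 0, 2.5], [[0, 2.9, 9], 0, 2.5], [[0, 3.5, 11], 0, 2.5], [[0, 3.9, 12.2], -0.3, 2.5], [[0, 4, 12.5], -0.3, 2.5], [[0, 4, 12.5], -0.3, 2.5]])

```text
time: 4.88
ee_pos: [0.6035, 0.0839, 0.2261]
tcp_rot: [-167.9, 89.8, -172.3]
wrist_force: [-0.8, -0.3, 0.0]
opening: 0.025
```

```bash
python3 -c "
from h import *
go(world((0,.118)),.141)
p,d=bot.camera('wrist'); cv2.imwrite('pics/w3.png',p)
p,d=bot.camera('top'); cv2.imwrite('pics/t3.png',p[110:290,150:410].repeat(3,0).repeat(3,1))
"
```

```text
t 4.8833 pos [0.6035 0.0839 0.2261] loc [-0.0009  0.1181] down -1.0 shift cm [ 8.51 -0.01  0.12] turn -0.05 F [-0.79 -0.29  0.02] op 0.025
```

View pics/w3.png

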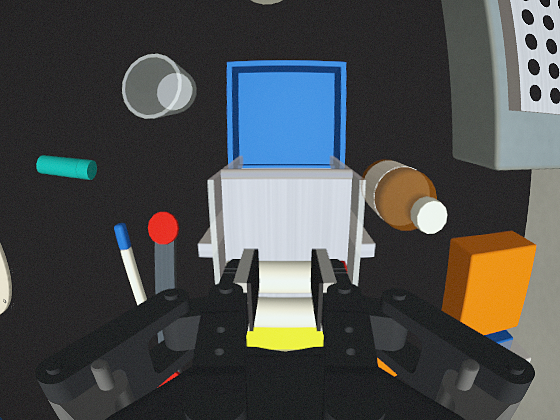

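View pics/t3.png

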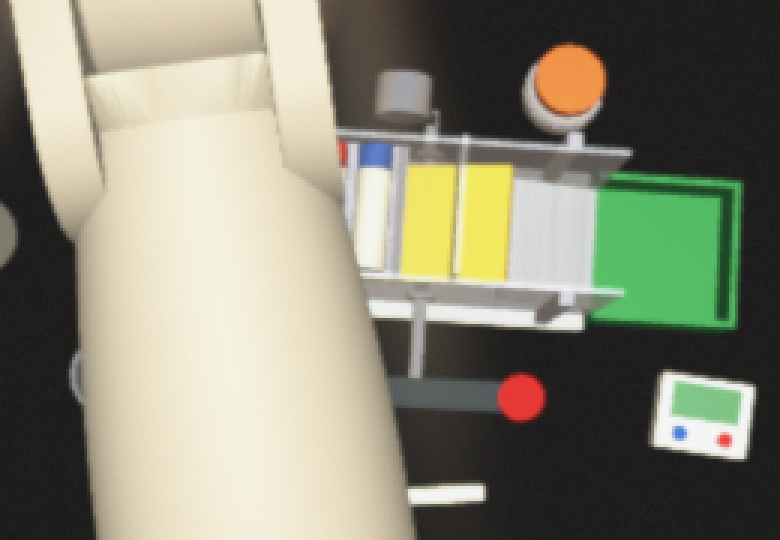

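The wrist view shows the fingers centred between the cheeks (columns about 213 and 361). The rear tube's back edge is at about row 262. I'll check that edge and the settled pose before going down.

```bash
python3 -c "
from h import *
go(world((0,.118)),.141)
o=bot.get_obs()
for nm,uv,z in [('a back edge',(285,262),.149),('shelf end',(288,172),.138),('cheekL',(213,180),.162),('cheekR',(361,180),.162),('padL',(163,227),.069),('trayc',(288,118),.005),('tip L',(250,250),.15),('tipR',(322,250),.15)]:
  P=wz(uv,o,z); print(nm,P.round(4),loc(P).round(4))
p=cv2.imread('pics/w3.png'); cv2.imwrite('pics/w3c.png',cv2.resize(p[140:360,190:390],None,fx=3,fy=2.7,interpolation=cv2.INTER_CUBIC))
"
```

```text
t 4.9833 pos [0.6028 0.0836 0.2276] loc [-0.0017  0.1178] down -1.0 shift cm [8.66 0.02 0.18] turn -0.07 F [ 0.21 -0.48 -0.1 ] op 0.025
a back edge [0.5999 0.0484 0.149 ] [-0.0019  0.0825]
shelf end [0.6072 0.1143 0.138 ] [0.0004 0.1488]
cheekL [0.557 0.117 0.162] [-0.0499  0.1476]
cheekR [0.6556 0.1093 0.162 ] [0.049  0.1475]
padL [0.4741 0.0583 0.069 ] [-0.128   0.0828]
trayc [0.6114 0.1549 0.005 ] [0.0014 0.1896]
tip L [0.5748 0.0605 0.15  ] [-0.0278  0.0926]
tipR [0.628  0.0564 0.15  ] [0.0256 0.0926]
```

View pics/w3c.png

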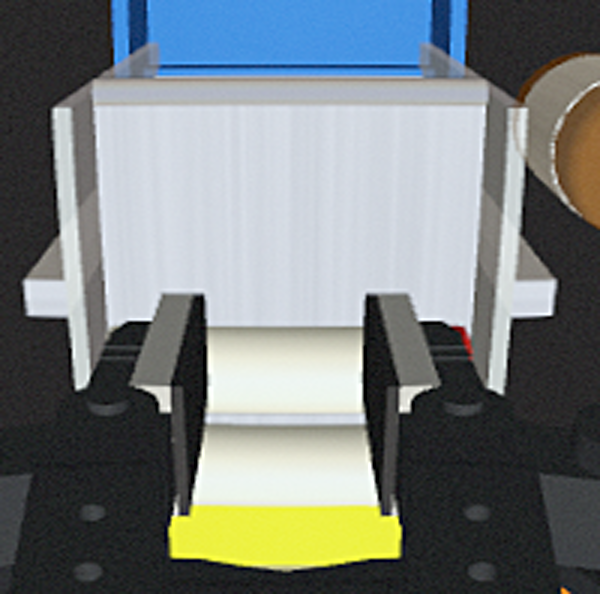

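All points agree with the frame to about 2 mm, so I'm going down behind the rear tube.

play_rows(rows=[[[1, 0, 0.1], 0, 2.5], [[3, 0, 0.2], 0, 2.5], [[5, 0, 0.2], 0, 2.5], [[6.2, 0, 0.2], 0, 2.5], [[7, 0, 0.2], 0, 2.5], [[7.6, 0, 0.2], 0, 2.5], [[8.1, 0, 0.2], 0, 2.5], [[8.4, 0, 0.2], 0, 2.5], [[8.6, 0, 0.2], 0, 2.5], [[8.6, 0, 0.2], 0, 2.5], [[8.6, 0, 0.2], 0, 2.5]])

```text
time: 5.9
ee_pos: [0.6056, 0.0836, 0.1427]
tcp_rot: [13.3, 90.0, 8.9]
wrist_force: [-0.3, 0.4, -0.4]
opening: 0.0249
```

```bash
python3 -c "
from h import *
p,d=bot.camera('scene'); cv2.imwrite('pics/s4.png',cv2.resize(p[140:290,180:400],None,fx=3,fy=3,interpolation=cv2.INTER_CUBIC))
go(world((0,.06)),.141)
"
```

```text
t 5.95 pos [0.6056 0.0836 0.1428] loc [0.0012 0.118 ] down -1.0 shift cm [ 0.18 -5.8  -0.11] turn -0.06 F [0.34 0.33 0.48] op 0.0248
```

View pics/s4.png

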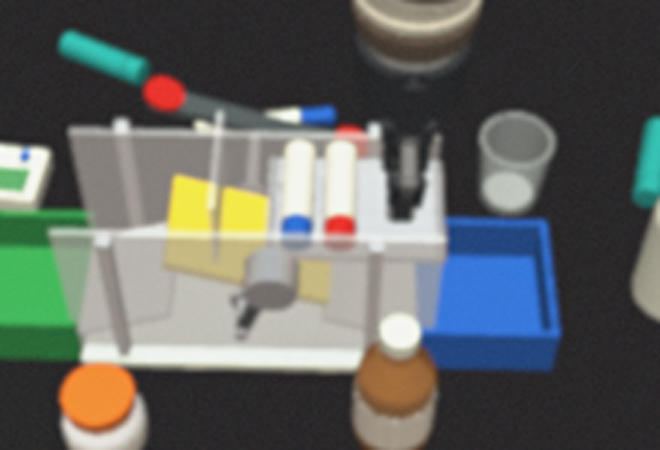

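The fingers are down behind both tubes with no contact force. The push starts with the front tube, slowly.

play_rows(rows=[[[0.1, -0.7, -0.1], 0, 2.5], [[0.1, -1.6, -0.1], 0, 2.5], [[0.1, -2.1, -0.1], 0, 2.5], [[0.1, -2.4, -0.1], 0, 2.5], [[0.1, -2.7, -0.1], 0, 2.5], [[0.1, -3, -0.1], 0, 2.5], [[0.1, -3.3, -0.1], 0, 2.5], [[0.1, -3.6, -0.1], 0, 2.5], [[0.1, -3.9, -0.1], 0, 2.5], [[0.1, -4.2, -0.1], 0, 2.5], [[0.1, -4.4, -0.1], 0, 2.5], [[0.1, -4.5, -0.1], 0, 2.5]])

```text
time: 6.95
ee_pos: [0.6009, 0.0385, 0.1413]
tcp_rot: [52.6, 90.0, 48.1]
wrist_force: [-0.8, 0.6, -0.1]
opening: 0.0251
```

```bash
python3 -c "
from h import *
p,d=bot.camera('scene'); cv2.imwrite('pics/s5.png',cv2.resize(p[140:290,180:400],None,fx=3,fy=3,interpolation=cv2.INTER_CUBIC))
go(world((0,.06)),.141)
"
```

```text
t 7.0 pos [0.6009 0.0385 0.1413] loc [-0.0001  0.0727] down -1.0 shift cm [ 0.03 -1.27  0.01] turn -0.07 F [ 0.15 -1.01 -0.1 ] op 0.0251
```

View pics/s5.png

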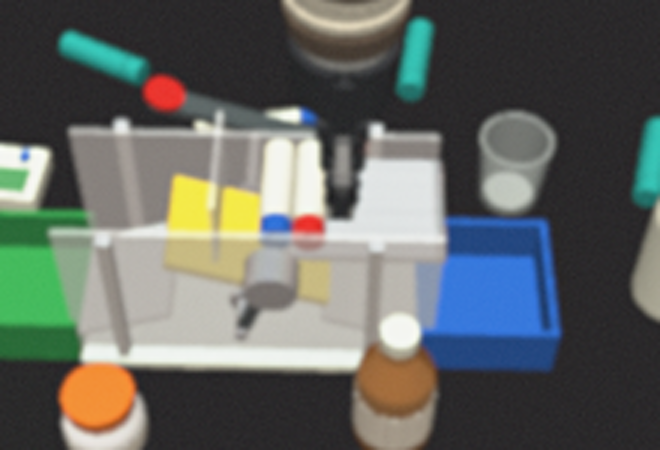

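Both tubes lie square and touching, with the blue-capped one at the lip. Next I'll push it over and hold.

play_rows(rows=[[[0, -0.2, 0], 0, 2.5], [[0, -0.4, 0], 0, 2.5], [[0, -0.6, 0], 0, 2.5], [[0, -0.8, 0], 0, 2.5], [[0, -1, 0], 0, 2.5], [[0, -1, 0], 0, 2.5], [[0, -1, 0], 0, 2.5], [[0, -1, 0], 0, 2.5]])

```text
time: 7.67
ee_pos: [0.6001, 0.0288, 0.1413]
tcp_rot: [131.8, 90.0, 127.4]
wrist_force: [0.6, -0.2, 0.3]
opening: 0.0256
```

```bash
python3 -c "
from h import *
p,d=bot.camera('scene'); cv2.imwrite('pics/s6.png',cv2.resize(p[140:290,180:400],None,fx=3,fy=3,interpolation=cv2.INTER_CUBIC))
go(world((0,.03)),.141)
"
```

```text
t 7.7167 pos [0.6001 0.0288 0.1413] loc [-0.0001  0.063 ] down -1.0 shift cm [ 0.03 -3.3   0.02] turn -0.06 F [ 0.13  0.17 -0.55] op 0.0251
```

View pics/s6.png

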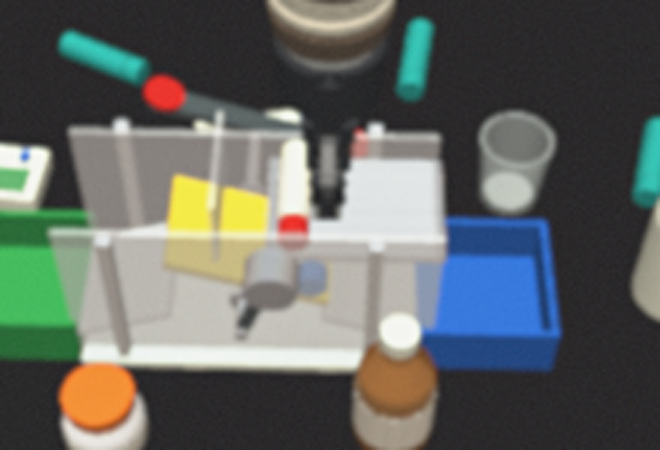

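The blue-capped tube has dropped (cap at crop (312,277)) and is rolling left on the gate. I'll hold until it's clear.

play_rows(rows=[[[0, 0, 0], 0, 2.5], [[0, 0, 0], 0, 2.5], [[0, 0, 0], 0, 2.5], [[0, 0, 0], 0, 2.5], [[0, 0, 0], 0, 2.5], [[0, 0, 0], 0, 2.5], [[0, 0, 0], 0, 2.5], [[0, 0, 0], 0, 2.5], [[0, 0, 0], 0, 2.5], [[0, 0, 0], 0, 2.5], [[0, 0, 0], 0, 2.5], [[0, 0, 0], 0, 2.5]])

```text
time: 8.72
ee_pos: [0.6002, 0.0288, 0.1413]
tcp_rot: [19.1, 90.0, 14.6]
wrist_force: [-0.4, -0.0, -0.5]
opening: 0.0251
```

```bash
python3 -c "
from h import *
p,d=bot.camera('scene'); cv2.imwrite('pics/s7.png',cv2.resize(p[140:290,180:400],None,fx=3,fy=3,interpolation=cv2.INTER_CUBIC))
go(world((0,.03)),.141)
"
```

```text
t 8.7667 pos [0.6001 0.0288 0.1413] loc [-0.0001  0.063 ] down -1.0 shift cm [ 0.03 -3.3   0.01] turn -0.06 F [ 0.67 -0.15 -0.86] op 0.0248
```

View pics/s7.png

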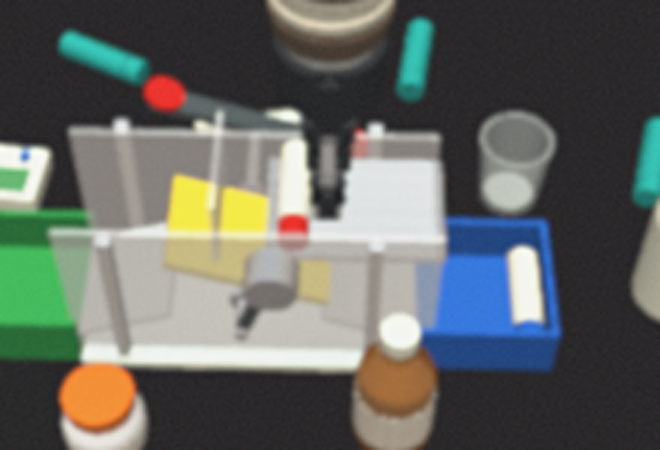

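The blue-capped tube lies in the blue tray at crop (525,285), and the gate is still negative. Now for the red-capped tube.

play_rows(rows=[[[0, -0.2, 0], 0, 2.5], [[0, -0.4, 0], 0, 2.5], [[0, -0.6, 0], 0, 2.5], [[0, -0.8, 0], 0, 2.5], [[0, -1, 0], 0, 2.5], [[0, -1.2, 0], 0, 2.5], [[0, -1.4, 0], 0, 2.5], [[0, -1.6, 0], 0, 2.5], [[0, -1.8, 0], 0, 2.5], [[0, -2, 0], 0, 2.5], [[0, -2.2, 0], 0, 2.5], [[0, -2.3, 0], 0, 2.5]])

```text
time: 9.77
ee_pos: [0.5983, 0.0055, 0.1413]
tcp_rot: [-73.3, 90.0, -77.8]
wrist_force: [0.3, -0.2, 0.6]
opening: 0.025
```

```bash
python3 -c "
from h import *
p,d=bot.camera('scene'); cv2.imwrite('pics/s8.png',cv2.resize(p[140:290,180:400],None,fx=3,fy=3,interpolation=cv2.INTER_CUBIC))
go(world((0,.03)),.141)
"
```

```text
t 9.8167 pos [0.5983 0.0055 0.1413] loc [-0.0001  0.0396] down -1.0 shift cm [ 0.03 -0.96  0.01] turn -0.08 F [-0.06 -0.53 -0.13] op 0.0252
```

View pics/s8.png

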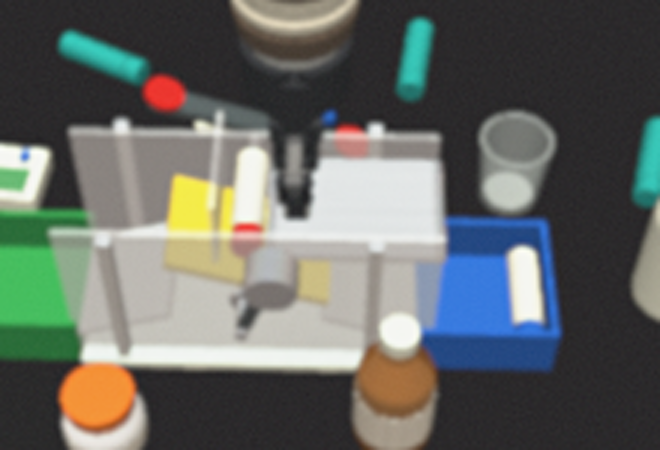

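The red-capped tube is just tipping over the lip, with its cap at crop (247,237). I'll hold still and let it go.

play_rows(rows=[[[0, 0, 0], 0, 2.5], [[0, 0, 0], 0, 2.5], [[0, 0, 0], 0, 2.5], [[0, 0, 0], 0, 2.5], [[0, 0, 0], 0, 2.5], [[0, 0, 0], 0, 2.5], [[0, 0, 0], 0, 2.5], [[0, 0, 0], 0, 2.5], [[0, 0, 0], 0, 2.5], [[0, 0, 0], 0, 2.5], [[0, 0, 0], 0, 2.5], [[0, 0, 0], 0, 2.5]])

```text
time: 10.82
ee_pos: [0.5983, 0.0058, 0.1413]
tcp_rot: [-179.0, 90.0, 176.5]
wrist_force: [0.9, 1.0, 0.4]
opening: 0.0251
```

```bash
python3 -c "
from h import *
p,d=bot.camera('scene'); cv2.imwrite('pics/s9.png',cv2.resize(p[140:290,180:400],None,fx=3,fy=3,interpolation=cv2.INTER_CUBIC))
go(world((0,.03)),.231)
"
```

```text
t 10.8667 pos [0.5983 0.0058 0.1413] loc [-0.0001  0.04  ] down -1.0 shift cm [-8.97 -1.    0.01] turn -0.06 F [-0.49 -0.47 -0.05] op 0.0251
```

View pics/s9.png

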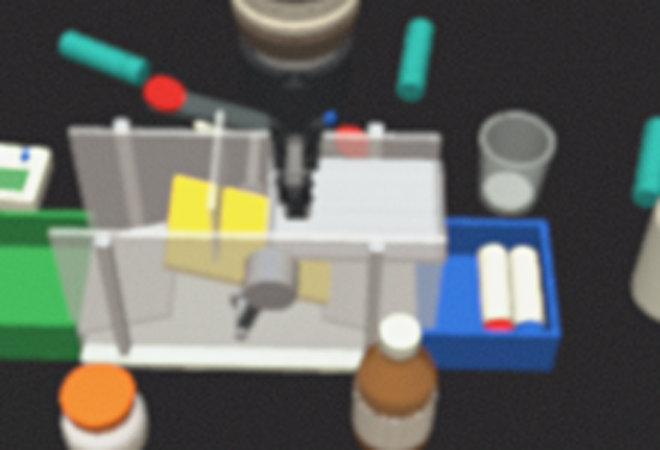

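Both tubes are side by side in the blue tray. I'll lift straight up, back away and do the final check.

play_rows(rows=[[[-0.5, 0, 0], 0, 2.5], [[-2, 0, 0], 0, 2.5], [[-4, 0, 0], 0, 2.5], [[-6.5, 0, 0], 0, 2.5], [[-9, 0, 0], 0, 2.5], [[-11, 0, 0], 0, 2.5], [[-11.5, 0, -2], 0, 2.5], [[-11.5, 0, -5], 0, 2.5], [[-11.5, 0, -8], 0, 2.5], [[-11.5, 0, -11], 0, 2.5], [[-11.5, 0, -14], 0, 2.5], [[-11.5, 0, -17], 0, 2.5]])

```text
time: 11.87
ee_pos: [0.4274, 0.0191, 0.2566]
tcp_rot: [11.1, 90.0, 6.6]
wrist_force: [-0.3, 1.2, 0.7]
opening: 0.0249
```

play_rows(rows=[[[0, 0, -2], 0, 2.5], [[0, 0, -4], 0, 2.5], [[0, 0, -5], 0, 2.5], [[0, 0, -5], 0, 2.5], [[0, 0, -5], 0, 2.5], [[0, 0, -5], 0, 2.5]])

```text
time: 12.37
ee_pos: [0.3798, 0.0229, 0.2563]
tcp_rot: [0.8, 90.0, -3.7]
wrist_force: [0.1, 0.0, -0.3]
opening: 0.0251
```

```bash
python3 -c "
from h import *
p,d=bot.camera('top'); cv2.imwrite('pics/t10.png',p)
for c,s in blobs(redmask(p)):
  if 150<c[0]<340: P=depthpt('top',c,d); print(c,P.round(3),loc(P).round(3))
for uv in [(202,183),(213,183)]:
  P=depthpt('top',uv,d); print(uv,P.round(3),loc(P).round(3))
p,d=bot.camera('scene'); cv2.imwrite('pics/s10.png',p)
go(world((0,.03)),.231)
"
```

```text
[205.8 167.7] [0.647 0.166 0.025] [0.036 0.203]
[250.4 238.3] [0.475 0.059 0.066] [-0.127  0.083]
[323.5 242.1] [ 0.463 -0.101  0.126] [-0.127 -0.077]
(202, 183) [0.609 0.174 0.029] [-0.002  0.209]
(213, 183) [0.613 0.151 0.006] [0.003 0.186]
t 12.4667 pos [0.3798 0.0229 0.256 ] loc [-0.2194  0.0402] down -1.0 shift cm [ 2.49 -0.99 21.94] turn -0.07 F [0.19 0.2  0.4 ] op 0.0254
```

View pics/t10.png

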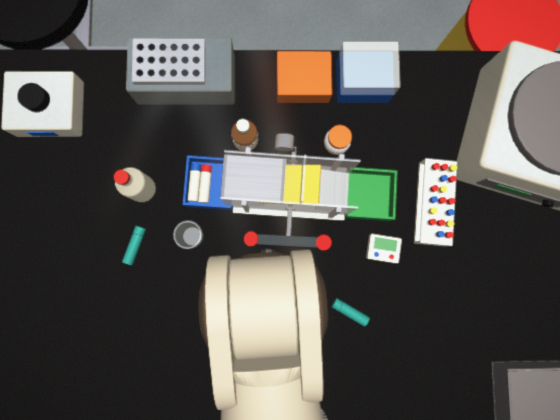

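Both tubes are at rest in the blue tray (top view (193,184) and (205,184)). The left pad is down at z 0.066, the right pad is up at 0.126, and the bystanders visible in this view stand where they were.

```bash
python3 -c "
from h import *
print(bot.job_done())"
```

```text
the job is handed in; nothing more can be done
None
```

The job is done and handed in at about 12.5 s of the 45 s allowed; no verdict was reported.

**What I did:** I pressed the raised left pad down until the gate rocked over to its other end, with both tubes still on the shelf. Then, with the fingers behind the tubes, I pushed the blue-capped tube over the lip, waited for it to reach the tray, and pushed the red-capped one after it. Both rolled into the blue (left) tray by themselves.

**Last checks:**
- **Gate:** the left pad is down at z about 0.066 and the right pad is up at about 0.126, as they should be after the swap.
- **Tubes:** both lie side by side in the blue tray. The red-capped one measured sorter y of about 0.20. The blue-capped one lies next to it toward the outer wall at about 0.23, which I estimated from the picture. The limits are 0.14 to 0.245.
- **Forces:** wrist readings after each move stayed around 1 N.
- **Bystanders:** none of those in view had moved. The marker was hidden under the arm in the last top view, so I did not recheck it there; nothing passed near it low down.
- **Disagreement:** the wrist and top views together put the pad top about 5 mm higher (0.132) than the text and the other views (0.127). It made no difference to the press.

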